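# Close the filled citron chest

## Task

Two small wooden chests stand with their lids propped open by locked folding stays. On the chest that holds the fruit, press the stay's knee down to break the lock, then lower that lid until it is fully closed. Leave the empty chest's lid standing open.

Things in the scene. Friction and masses are not known exactly. Their poses are not given: they have to be found in the camera images.
- chest: Fixed open wooden box with six citrons in it (its twin is empty): 190 mm front to hinge (x), 200 mm wide (y), rim 110 mm high. Origin: underside centre. +x to the hinge side, -x to the front, +y to the wall with the stay (towards the robot). Stay: two flat steel strips just outside that wall, from a pivot near the front (x -80, z 98 mm) up to the lid's side edge.
- chest_pad (a point): Centre of the round steel pad at the knee of the filled chest's stay: radius 12, length 30 mm along chest y; locked, it is at chest x -16, y 126, z 143 mm, 5 mm over centre. It needs a few N down and moves on an 79 mm arc about the stay's wall pivot, so also towards +x; 15 to 25 mm down it is well broken. It folds on down as the lid shuts. Axes turn with the lower strip.
- chest_lid (a joint): Filled chest's lid, rad: 0 = propped 82 deg up (start), 1.431 = shut. Hinge line along chest y at x 95, z 110 mm; slab 190 mm deep, 200 wide, 10 thick; top edge 300 mm high at start, top face 120 mm high when shut. Push its outer face to -x and down. Locked, it cannot go down; with the stay broken it stays where left (stiff hinge) and needs 2 to 6 N.
- spare_lid (a joint): Lid hinge of the empty chest (same make, about the same way round), rad: 0 = propped open as at the start, 1.431 = shut. To be left open.

How it is judged:
On the way:
1. the knee of the filled chest's stay has been pressed down past its lock (z of chest_pad in the frame of chest below 0.13 m), for 0.1 s.
At the end, for the whole second after the job is handed in: The filled chest's lid is down within 0.07 rad of fully closed (about 13 mm at its front edge) and still; the empty chest's lid is still propped open, within 0.12 rad of its start (value of joint chest_lid above 1.361 rad and velocity of joint chest_lid below 0.1 rad/s and value of joint spare_lid below 0.12 rad); the robot touches nothing.
It fails at once if the empty chest's lid is lowered (value of joint spare_lid above 0.12 rad).
It also fails if it takes over 48 s, if anything falls off the work surface, if the arm or the gripper's body presses on something with over 40 N, if the wrist force passes 120 N, or if a joint passes its speed limit or range.

## Robot

A 6-joint arm with a two-finger parallel gripper is mounted at the origin on the work surface. World frame = base frame: x ahead of the robot, y to its left, z up, the work surface at z = 0. Lengths are in m, angles in rad, forces in N, time in s.
With the tool pointing down it reaches from about 0.35 to 0.925 m from the base axis. Payload 6.4 kg.
Tool frame: the origin (TCP) lies between the finger pads; the fingertips stand 19 mm ahead of it and the grasp point (between the pads) is the TCP; x points along the fingers, z is the direction in which the jaws open and shut, and the axes are right-handed (so a half turn about x gives the same grasp; the last joint's range is limited). The gripper opens to 94 mm and grips with 3 to 60 N. Pads are 16 mm wide; open, the fingers measure 119 mm over their backs; the gripper's body (75 mm by 177 mm) begins 78 mm behind the grasp point.
Start: joints at [-1.363, 0.245, 1.558, -0, 1.339, -0.174], TCP at [0.242, -0.603, 0.224] pointing down, gripper open.
Joint ranges: [-3.13, 3.13], [-1.02, 2.26], [0.13, 2.54], [-0.95, 4.09], [0.21, 2.88], [-2.74, 2.74]. Speed limits (rad/s): [2.57, 2.57, 3.14, 3.14, 3.14, 3.14].

## Interface

Orientations are given as a rotation vector (axis times angle).
In Python, from cell import bot gives the robot as it stands.
- The arm moves only by the tool drive_tool, never from a script. Its argument "targets" is a list of rows, each an object of numbers: "x", "y", "z": the shift along the tool's x, y, z in units of 30 mm (1.0 is 30 mm); "ax", "ay", "az": the turn, a rotation vector about the tool's x, y, z in units of 0.08 rad (1.0 is 0.08 rad); "hand": the gripper's target within -1 to 1 (fully open at 1, half-way at 0, shut at -1). In form: [{"x": .., "y": .., "z": .., "ax": .., "ay": .., "az": .., "hand": ..}, ...]. A call has 1 to 5 rows; each row shifts and turns the commanded pose from where the row before left it, along the tool's axes as they then stand; what a row does not reach is not made up. A row lasts 1/12 s, in which the tool goes at most 41.7 mm and 7.16 degrees, less where a joint would pass 70% of its speed; a pose out of reach is approached as far as the arm can. A call with a number of a shift or a turn outside -1 to 1 is refused whole. A call with a gripper value outside its range is refused whole. The fingers move at their own pace and stop on an object; the grip force is fixed at half the most. Time passes only in rows, so rows that do not move let the fingers close. It gives the time, the measured TCP pose, the force and the opening at its end, in the units of the state.
- bot.read_state(): the state, without advancing time (a new reading comes with each control period).
- bot.capture(name): name is "scene" or "top" or "wrist"; returns (picture, depth): 480x640x3 uint8, red, green, blue; 480x640 float32, m along the optical axis (not along the pixel's ray), 0 where there is no reading.
- bot.camera_params(name): a dict with "K" (3x3 intrinsics, pixels), "R" (3x3) and "t" (3): a world point X has camera coordinates R X + t; the wrist camera has in their place "T_tool_cam" (4x4, takes a point from camera to tool coordinates, whose origin is the TCP and whose axes are the tool frame's). Camera axes: x right, y down, z forward; pixel columns grow to the right and rows downward; lengths in m; the calibration is good to about 2 mm. A picture is of the moment at which its call begins: read the wrist's pose just before it. camera_params takes no time and is no camera call.
- bot.close_job(): hands the job in, once; it reports no verdict.
Trained networks look in the newest picture that a camera, given by its name, has taken for a name from the list of things; names that differ only in an ending like _2 or _b are one class to them, and where a whole thing is asked for, a point or a joint stands for the part that bears it (a point fixed in the world has none). Each returns a list of dicts, best first, with "conf" (0 to 1); they miss things now and then, are a little off and sometimes report something else, mostly with a low value. They report only what shows in the picture. A call takes as long as a camera call.
- bot.search_frame(camera, label): "pixel" ([row, column] in pixels, amid what is visible of it).
- bot.landmark_of(camera, label): "pixel" ([row, column] in pixels: a listed point, or the origin of a listed thing).
The state is a dict: "t": time; "q": joint angles; "qvel": joint speeds; "joint_efforts": joint torques, N m; "position": TCP position; "orientation": TCP orientation; "ft_force": force on the tool from outside, world axes, zero at the start; "ft_torque": the same for the moment, N m; "width": opening from 0.0 (shut) to 1.0 (fully open).
Only numpy, scipy, OpenCV 4.12 (cv2) and the standard library are available. Lean on these libraries where they do the work, as an engineer would, in place of code of your own. Each camera call takes 0.05 s, during which the arm holds its last target. There are 200 camera calls.

## Working session

There is one attempt and no reset: what is moved stays moved. The work goes in short steps, Python scripts to look and compute and a tool call to move; the robot and the scene stay as the last step left them, time stands still between calls to the robot, and variables do not carry over. Pictures are saved under pics/ and viewed, about 8 in all and at most 12, crops included, and the job is handed in when it is done.

Besides the shell and the picture viewer there is one more tool, called after "Request:" in YAML: its name, and indented under it one key for each argument. drive_tool: Moves the arm, as the interface text tells. Its arguments: {"type":"object","properties":{"targets":{"type":"array"}},"required":["targets"]}

```bash
mkdir -p pics; ls; python3 - <<'E'
from cell import bot
import cv2,numpy as np
print(bot.read_state())
for c in("scene","top"):
    im,d=bot.capture(c); cv2.imwrite(f"pics/{c}.png",im[:,:,::-1]); np.savez(f"pics/{c}.npz",d=d)
    p=bot.camera_params(c)
    K,R,t=p["K"],p["R"],p["t"]
    def w(px):
        r,cc=int(px[0]),int(px[1]); z=np.median([v for v in d[r-1:r+2,cc-1:cc+2].ravel() if v>0] or [0])
        return (R.T@(z*np.linalg.solve(K,[cc,r,1])-t)).round(3) if z>0 else None
    for l in("chest","chest_pad","chest_lid","spare_lid"):
        for f in("search_frame","landmark_of"):
            try:
                for o in getattr(bot,f)(c,l)[:3]: print(c,l,f,o,w(o["pixel"]))
            except Exception as e: print(l,f,e)
E
```

```text
pics
{'t': 0.0, 'q': array([-1.36310509e+00,  2.45756984e-01,  1.55899490e+00, -2.11776609e-05,
        1.33871365e+00, -1.74090967e-01]), 'qvel': array([ 0.00103231, -0.000702  , -0.00012387,  0.00189487, -0.00201724,
       -0.00090629]), 'joint_efforts': array([-5.59982345e-04, -4.15834415e+01, -3.14603090e+01,  6.84239133e-02,
        3.32402566e-02, -1.39329318e-04]), 'position': array([ 0.24206163, -0.60263929,  0.22339213]), 'orientation': array([ 0.92477728,  1.3673647 , -0.92265463]), 'ft_force': array([0.0186192 , 0.47102342, 0.00063382]), 'ft_torque': array([-0.03266447,  0.02777716, -0.03312468]), 'width': 0.9987206362179001}
scene chest search_frame {'pixel': [202.3, 389.6], 'conf': 0.73} [0.61  0.251 0.13 ]
scene chest search_frame {'pixel': [255.6, 299.0], 'conf': 0.36} [ 0.598 -0.092  0.222]
scene chest landmark_of {'pixel': [277.1, 372.8], 'conf': 0.56} [0.655 0.065 0.083]
scene chest_pad search_frame {'pixel': [205.3, 316.3], 'conf': 0.89} [0.501 0.136 0.156]
scene chest_pad landmark_of {'pixel': [207.7, 312.9], 'conf': 0.89} [0.496 0.129 0.153]
scene chest_lid sear
[... 171 characters left out ...]
, 'conf': 0.96} [ 0.598 -0.092  0.222]
spare_lid landmark_of it knows: chest, chest_pad
top chest search_frame {'pixel': [222.0, 238.1], 'conf': 0.98} [0.621 0.184 0.084]
top chest landmark_of {'pixel': [231.5, 255.1], 'conf': 0.93} [0.613 0.155 0.036]
top chest_pad search_frame {'pixel': [270.2, 253.7], 'conf': 0.93} [0.512 0.142 0.151]
top chest_pad landmark_of {'pixel': [280.3, 257.7], 'conf': 0.61} [0.493 0.134 0.154]
top chest_lid search_frame {'pixel': [206.8, 189.6], 'conf': 0.81} [0.596 0.227 0.298]
chest_lid landmark_of it knows: chest, chest_pad
top spare_lid search_frame {'pixel': [221.0, 379.6], 'conf': 0.97} [ 0.584 -0.087  0.231]
spare_lid landmark_of it knows: chest, chest_pad
```

View pics/scene.png

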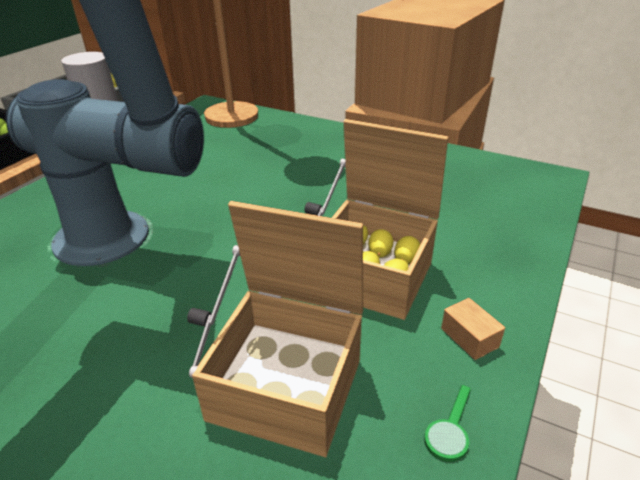

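View pics/top.png

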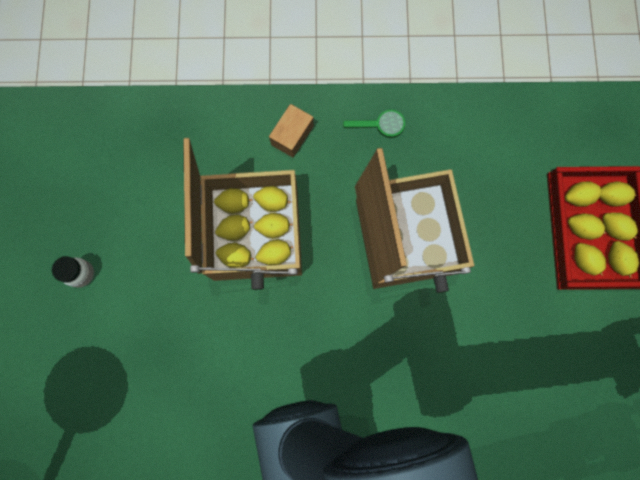

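The scene view shows the spare empty chest in front (pad about row 317, col 200) and the filled chest behind it, with its pad at (208, 313). The top view shows the filled chest on the left with its lid at col ~190 (hinge towards world +y) and its pad at (280, 258). The networks' labels agree with this.

```bash
cat > h.py <<'E'
from cell import bot
import numpy as np
from scipy.spatial.transform import Rotation as Ro
def st():
    s=bot.read_state(); return s,Ro.from_rotvec(s["orientation"]).as_matrix()
def cloud(c,d):
    p=bot.camera_params(c); r,cc=np.indices(d.shape); m=d>0
    P=(d[m]*np.linalg.solve(p["K"],np.stack([cc[m],r[m],np.ones(m.sum())]))) 
    return (p["R"].T@(P-np.array(p["t"]).reshape(3,1))).T
def plan(goal,R=None):
    s,A=st(); print("tool shift /30mm",(A.T@(np.array(goal)-s["position"])/.03).round(2))
    if R is not None: print("turn /.08",(Ro.from_matrix(A.T@R).as_rotvec()/.08).round(2))
E
python3 - <<'E'
from h import *
import cv2
s,A=st(); print(A.round(3))
P=cloud("top",np.load("pics/top.npz")["d"])
m=(abs(P[:,2]-.11)<.006)&(abs(P[:,0]-.615)<.13)&(abs(P[:,1]-.15)<.13)
Q=P[m][:,:2]; print(len(Q),cv2.minAreaRect(Q.astype(np.float32)),Q.min(0),Q.max(0))
# front rim wall line: 
f=Q[Q[:,1]<Q[:,1].min()+.02]; print("front fit",np.polyfit(f[:,0],f[:,1],1))
m=(P[:,2]>.285)&(P[:,2]<.32)&(abs(P[:,0]-.615)<.15)&(abs(P[:,1]-.2)<.15)
Q=P[m]; print("lid top",len(Q),Q.min(0),Q.max(0),np.polyfit(Q[:,0],Q[:,1],1))
m=(P[:,2]>.142)&(P[:,2]<.17)&(abs(P[:,0]-.49)<.02)&(abs(P[:,1]-.135)<.03)
Q=P[m]; print("pad",len(Q),Q.min(0),Q.max(0),np.median(Q,0))
y=A[:3,:]
R=np.array([[0,0,1],[0,1,0],[-1,0,0]]).astype(float); 
for r in(R,R@np.diag([1,-1,-1])): plan([.488,.134,.4],r)
plan([.242,-.603,.4])
E
```

```text
[[ 0.     0.928  0.373]
 [ 0.     0.373 -0.928]
 [-1.     0.     0.   ]]
1605 ((0.6138622760772705, 0.15915164351463318), (0.21027414500713348, 0.19595341384410858), 1.8845701217651367) [0.51093527 0.05820079] [0.72190591 0.25877642]
front fit [0.02665564 0.05163502]
lid top 837 [0.51306889 0.22123496 0.28501199] [0.71280801 0.24220633 0.30277821] [0.05349018 0.19811464]
pad 217 [0.47692081 0.12360349 0.14274737] [0.50997459 0.14615797 0.15860593] [0.49181612 0.13426042 0.15195098]
tool shift /30mm [ -5.85  16.76 -19.75]
turn /.08 [-14.86   0.    -0.  ]
tool shift /30mm [ -5.85  16.76 -19.75]
turn /.08 [24.41 -0.   -0.  ]
tool shift /30mm [-5.85 -0.   -0.01]
```

Request:
drive_tool:
  targets:
    - {"x": -1, "ax": -1, "hand": -1}
    - {"x": -1, "ax": -1, "hand": -1}
    - {"x": -1, "ax": -1, "hand": -1}
    - {"x": -1, "ax": -1, "hand": -1}
    - {"x": -1, "ax": -1, "hand": -1}

```text
invalid input
```

Request:
drive_tool:
  targets:
    - {"x": -0.9, "y": 0.9, "z": -0.4, "ax": -1, "hand": -1}
    - {"y": 0.95, "z": -0.4, "ax": -1, "hand": -1}
    - {"y": 1, "z": -0.3, "ax": -1, "hand": -1}
    - {"y": 1, "z": -0.2, "ax": -1, "hand": -1}
    - {"y": 1, "z": -0.1, "ax": -1, "hand": -1}

```text
invalid input
```

Request:
drive_tool:
  targets:
    - {"y": 1, "z": -0.05, "ax": -1, "hand": -1}
    - {"y": 1, "ax": -1, "hand": -1}
    - {"y": 1, "z": 0.1, "ax": -1, "hand": -1}
    - {"y": 1, "z": 0.2, "ax": -1, "hand": -1}
    - {"y": 1, "z": 0.3, "ax": -0.86, "hand": -1}

```text
invalid input
```

```bash
python3 - <<'E'
from h import *
s,A=st(); print(s["t"],s["position"],s["q"].round(2),s["width"],s["ft_force"])
plan([.488,.134,.36],np.array([[0,0,1],[0,1,0],[-1,0,0.]]))
E
```

```text
0.7 [ 0.24221107 -0.60319618  0.22445957] [-1.36  0.25  1.56  0.    1.34 -0.17] 1.0002851946699867 [ 0.39675997 -0.37978942 -0.06802782]
tool shift /30mm [ -4.52  16.76 -19.75]
turn /.08 [-14.86   0.    -0.  ]
```

Request:
drive_tool:
  targets:
    - {"x": -1, "y": 0, "z": 0, "ax": -1, "ay": 0, "az": 0, "hand": -1}
    - {"x": -1, "y": 0, "z": 0, "ax": -1, "ay": 0, "az": 0, "hand": -1}
    - {"x": -1, "y": 0, "z": 0, "ax": -1, "ay": 0, "az": 0, "hand": -1}
    - {"x": -1, "y": 0, "z": 0, "ax": -1, "ay": 0, "az": 0, "hand": -1}
    - {"x": -1, "y": 0, "z": 0, "ax": -1, "ay": 0, "az": 0, "hand": -1}

```text
t: 1.12
position: [0.2422, -0.603, 0.376]
orientation: [0.614, 1.482, -0.614]
ft_force: [-0.5, -0.8, 0.8]
width: 0.682
```

Request:
drive_tool:
  targets:
    - {"x": -0.9, "y": 0.9, "z": -0.4, "ax": -1, "ay": 0, "az": 0, "hand": -1}
    - {"x": 0, "y": 0.95, "z": -0.4, "ax": -1, "ay": 0, "az": 0, "hand": -1}
    - {"x": 0, "y": 1, "z": -0.3, "ax": -1, "ay": 0, "az": 0, "hand": -1}
    - {"x": 0, "y": 1, "z": -0.2, "ax": -1, "ay": 0, "az": 0, "hand": -1}
    - {"x": 0, "y": 1, "z": -0.1, "ax": -1, "ay": 0, "az": 0, "hand": -1}

```text
t: 1.53
position: [0.2944, -0.4584, 0.4017]
orientation: [0.302, 1.549, -0.303]
ft_force: [0.3, -0.5, 0.4]
width: 0.325
```

Request:
drive_tool:
  targets:
    - {"x": 0, "y": 1, "z": -0.05, "ax": -1, "ay": 0, "az": 0, "hand": -1}
    - {"x": 0, "y": 1, "z": 0, "ax": -1, "ay": 0, "az": 0, "hand": -1}
    - {"x": 0, "y": 1, "z": 0.1, "ax": -1, "ay": 0, "az": 0, "hand": -1}
    - {"x": 0, "y": 1, "z": 0.2, "ax": -1, "ay": 0, "az": 0, "hand": -1}
    - {"x": 0, "y": 1, "z": 0.3, "ax": -0.86, "ay": 0, "az": 0, "hand": -1}

```text
t: 1.95
position: [0.3446, -0.3149, 0.4016]
orientation: [-0.003, 1.57, 0.002]
ft_force: [-0.3, -0.8, 0.0]
width: 0.007
```

```bash
python3 - <<'E'
from h import *
s,A=st(); print(s["t"],s["position"],s["q"].round(2),s["width"],s["ft_force"])
plan([.488,.134,.36],np.array([[0,0,1],[0,1,0],[-1,0,0.]]))
E
```

```text
1.95 [ 0.34456658 -0.31489089  0.40158921] [-0.98 -0.29  1.77  0.    1.66 -0.99] 0.007217469191494038 [-0.2554042  -0.80182405  0.04933523]
tool shift /30mm [ 1.38 14.95  4.83]
turn /.08 [0.04 0.   0.  ]
```

Request:
drive_tool:
  targets:
    - {"x": 0, "y": 1, "z": 0.32, "ax": 0, "ay": 0, "az": 0, "hand": -1}
    - {"x": 0, "y": 1, "z": 0.32, "ax": 0, "ay": 0, "az": 0, "hand": -1}
    - {"x": 0, "y": 1, "z": 0.32, "ax": 0, "ay": 0, "az": 0, "hand": -1}
    - {"x": 0, "y": 1, "z": 0.32, "ax": 0, "ay": 0, "az": 0, "hand": -1}
    - {"x": 0, "y": 1, "z": 0.32, "ax": 0, "ay": 0, "az": 0, "hand": -1}

```text
t: 2.37
position: [0.3925, -0.1648, 0.4017]
orientation: [0.0, 1.57, -0.001]
ft_force: [0.5, 0.4, -0.6]
width: 0.006
```

Request:
drive_tool:
  targets:
    - {"x": 0, "y": 1, "z": 0.32, "ax": 0, "ay": 0, "az": 0, "hand": -1}
    - {"x": 0, "y": 1, "z": 0.32, "ax": 0, "ay": 0, "az": 0, "hand": -1}
    - {"x": 0, "y": 1, "z": 0.32, "ax": 0, "ay": 0, "az": 0, "hand": -1}
    - {"x": 0, "y": 1, "z": 0.32, "ax": 0, "ay": 0, "az": 0, "hand": -1}
    - {"x": 0, "y": 1, "z": 0.32, "ax": 0, "ay": 0, "az": 0, "hand": -1}

```text
t: 2.78
position: [0.4406, -0.0147, 0.4018]
orientation: [-0.0, 1.57, -0.0]
ft_force: [0.7, -0.5, 0.5]
width: 0.004
```

Request:
drive_tool:
  targets:
    - {"x": 0.3, "y": 1, "z": 0.32, "ax": 0, "ay": 0, "az": 0, "hand": -1}
    - {"x": 0.3, "y": 1, "z": 0.32, "ax": 0, "ay": 0, "az": 0, "hand": -1}
    - {"x": 0.3, "y": 1, "z": 0.32, "ax": 0, "ay": 0, "az": 0, "hand": -1}
    - {"x": 0.4, "y": 0.9, "z": 0.32, "ax": 0, "ay": 0, "az": 0, "hand": -1}
    - {"x": 0, "y": 0, "z": 0, "ax": 0, "ay": 0, "az": 0, "hand": -1}

```text
t: 3.2
position: [0.4784, 0.1042, 0.3598]
orientation: [-0.003, 1.575, 0.005]
ft_force: [-0.1, -1.0, -0.3]
width: 0.003
```

```bash
python3 - <<'E'
from h import *
import cv2
s,A=st(); print(s["t"],s["position"],s["q"].round(2),s["width"],s["ft_force"])
T=bot.camera_params("wrist"); im,d=bot.capture("wrist"); cv2.imwrite("pics/w1.png",im[:,:,::-1])
o=bot.landmark_of("wrist","chest_pad")+bot.search_frame("wrist","chest_pad")
for k in o:
    r,c=map(int,k["pixel"]); q=d[r-2:r+3,c-2:c+3]; z=np.median(q[q>0]) if (q>0).any() else 0
    p=np.r_[z*np.linalg.solve(T["K"],[c,r,1]),1]; print(k,(s["position"]+A@(np.array(T["T_tool_cam"])@p)[:3]).round(4))
plan([.489,.134,.18])
E
```

```text
3.2 [0.47841407 0.1042158  0.35975934] [-0.02 -0.22  1.78  0.    1.58 -0.02] 0.003221529078850286 [-0.14543935 -1.02185586 -0.26757356]
{'pixel': [177.4, 339.5], 'conf': 0.64} [0.4941 0.1377 0.1533]
{'pixel': [175.3, 356.5], 'conf': 0.71} [0.5113 0.1392 0.1481]
tool shift /30mm [6.09 1.12 0.34]
```

View pics/w1.png

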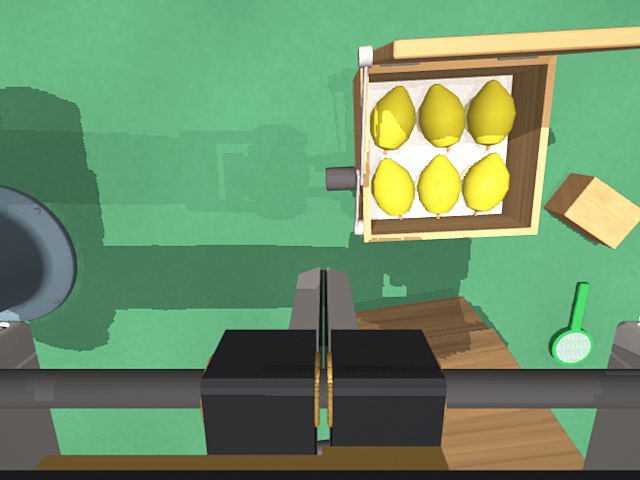

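The wrist view shows the pad at about (178, 341), beside the fruit chest's near wall. That gives (0.494, 0.138), which agrees with the top camera. Next I'll descend above it and press.

Request:
drive_tool:
  targets:
    - {"x": 1, "y": 0.4, "z": 0.1, "ax": 0, "ay": 0, "az": 0, "hand": -1}
    - {"x": 1, "y": 0.4, "z": 0.1, "ax": 0, "ay": 0, "az": 0, "hand": -1}
    - {"x": 1, "y": 0.27, "z": 0.1, "ax": 0, "ay": 0, "az": 0, "hand": -1}
    - {"x": 1, "y": 0, "z": 0, "ax": 0, "ay": 0, "az": 0, "hand": -1}
    - {"x": 1, "y": 0, "z": 0, "ax": 0, "ay": 0, "az": 0, "hand": -1}

```text
t: 3.77
position: [0.4885, 0.1317, 0.2123]
orientation: [0.001, 1.568, -0.001]
ft_force: [0.3, 1.1, 0.7]
width: 0.007
```

Request:
drive_tool:
  targets:
    - {"x": 0.6, "y": 0, "z": 0, "ax": 0, "ay": 0, "az": 0, "hand": -1}
    - {"x": 0.3, "y": 0, "z": 0, "ax": 0, "ay": 0, "az": 0, "hand": -1}
    - {"x": 0.2, "y": 0, "z": 0, "ax": 0, "ay": 0, "az": 0, "hand": -1}
    - {"x": 0.1, "y": 0, "z": 0, "ax": 0, "ay": 0, "az": 0, "hand": -1}
    - {"x": 0, "y": 0, "z": 0, "ax": 0, "ay": 0, "az": 0, "hand": -1}

```text
t: 4.18
position: [0.4886, 0.1323, 0.1774]
orientation: [0.001, 1.569, -0.001]
ft_force: [0.6, 0.6, 0.5]
width: 0.005
```

Request:
drive_tool:
  targets:
    - {"x": 0, "y": 0.15, "z": 0, "ax": 0, "ay": 0, "az": 0, "hand": -1}
    - {"x": 0.1, "y": 0.05, "z": 0, "ax": 0, "ay": 0, "az": 0, "hand": -1}
    - {"x": 0.15, "y": 0.08, "z": 0, "ax": 0, "ay": 0, "az": 0, "hand": -1}
    - {"x": 0.15, "y": 0.08, "z": 0, "ax": 0, "ay": 0, "az": 0, "hand": -1}
    - {"x": 0, "y": 0, "z": 0, "ax": 0, "ay": 0, "az": 0, "hand": -1}

```text
t: 4.6
position: [0.4888, 0.1454, 0.1656]
orientation: [0.002, 1.568, 0.003]
ft_force: [0.9, 2.6, 3.3]
width: 0.005
```

Request:
drive_tool:
  targets:
    - {"x": 0.15, "y": 0.08, "z": 0, "ax": 0, "ay": 0, "az": 0, "hand": -1}
    - {"x": 0.15, "y": 0.08, "z": 0, "ax": 0, "ay": 0, "az": 0, "hand": -1}
    - {"x": 0.15, "y": 0.07, "z": 0, "ax": 0, "ay": 0, "az": 0, "hand": -1}
    - {"x": 0.15, "y": 0.05, "z": 0, "ax": 0, "ay": 0, "az": 0, "hand": -1}
    - {"x": 0, "y": 0, "z": 0, "ax": 0, "ay": 0, "az": 0, "hand": -1}

```text
t: 5.02
position: [0.4885, 0.154, 0.1474]
orientation: [0.002, 1.569, 0.003]
ft_force: [-1.2, 3.6, 4.0]
width: 0.005
```

Request:
drive_tool:
  targets:
    - {"x": 0, "y": 0, "z": 0, "ax": 0, "ay": 0, "az": 0, "hand": -1}
    - {"x": 0, "y": 0, "z": 0, "ax": 0, "ay": 0, "az": 0, "hand": -1}

```text
t: 5.18
position: [0.4886, 0.1529, 0.1474]
orientation: [0.001, 1.569, 0.001]
ft_force: [-0.6, 5.2, 5.0]
width: 0.005
```

```bash
python3 - <<'E'
from h import *
import cv2
im,d=bot.capture("scene"); cv2.imwrite("pics/s2.png",cv2.resize(im[100:340,200:520,::-1],None,fx=2,fy=2))
E
```

```text
(no output)
```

View pics/s2.png

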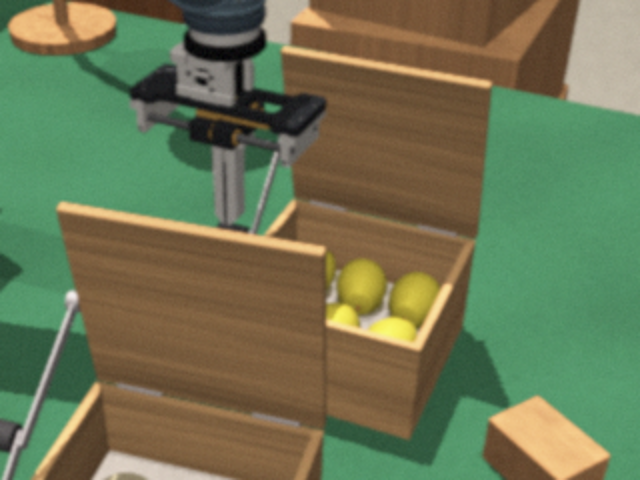

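The crop shows the fingertips pressing the filled chest's pad, at about (230, 230), below its lock. The upper strip now bends and the empty chest's lid is untouched. I'll rise and go over behind the lid.

Request:
drive_tool:
  targets:
    - {"x": -1, "y": 0, "z": 0, "ax": 0, "ay": 0, "az": 0, "hand": -1}
    - {"x": -1, "y": 0, "z": 0, "ax": 0, "ay": 0, "az": 0, "hand": -1}
    - {"x": -1, "y": 0, "z": 0, "ax": 0, "ay": 0, "az": 0, "hand": -1}
    - {"x": -1, "y": 0, "z": 0, "ax": 0, "ay": 0, "az": 0, "hand": -1}
    - {"x": -1, "y": 0, "z": 0, "ax": 0, "ay": 0, "az": 0, "hand": -1}

```text
t: 5.65
position: [0.4875, 0.1513, 0.2972]
orientation: [-0.001, 1.572, -0.002]
ft_force: [0.8, -0.3, -0.6]
width: 0.006
```

Request:
drive_tool:
  targets:
    - {"x": -1, "y": 0, "z": 0, "ax": 0, "ay": 0, "az": 0, "hand": -1}
    - {"x": -1, "y": 0, "z": 0, "ax": 0, "ay": 0, "az": 0, "hand": -1}
    - {"x": -1, "y": 0, "z": 0, "ax": 0, "ay": 0, "az": 0, "hand": -1}
    - {"x": -0.5, "y": 0.5, "z": 0.6, "ax": 0, "ay": 0, "az": 0, "hand": -1}
    - {"x": 0, "y": 0.9, "z": 0.7, "ax": 0, "ay": 0, "az": 0, "hand": -1}

```text
t: 6.07
position: [0.5286, 0.1927, 0.4069]
orientation: [0.002, 1.561, -0.004]
ft_force: [-0.4, -0.2, 0.5]
width: 0.007
```

Request:
drive_tool:
  targets:
    - {"x": 0, "y": 0.9, "z": 0.7, "ax": 0, "ay": 0, "az": 0, "hand": -1}
    - {"x": 0, "y": 0.9, "z": 0.7, "ax": 0, "ay": 0, "az": 0, "hand": -1}
    - {"x": 0, "y": 0.9, "z": 0.7, "ax": 0, "ay": 0, "az": 0, "hand": -1}
    - {"x": 0, "y": 0.6, "z": 0.7, "ax": 0, "ay": 0, "az": 0, "hand": -1}
    - {"x": 0, "y": 0, "z": 0, "ax": 0, "ay": 0, "az": 0, "hand": -1}

```text
t: 6.48
position: [0.6129, 0.2948, 0.3976]
orientation: [-0.003, 1.574, -0.001]
ft_force: [-0.3, 0.1, -0.9]
width: 0.006
```

```bash
python3 - <<'E'
from h import *
import cv2
s,A=st(); print(s["position"],s["q"].round(2))
im,d=bot.capture("top"); cv2.imwrite("pics/t2.png",im[:,:,::-1])
P=cloud("top",d)
m=(P[:,2]>.27)&(P[:,2]<.315)&(abs(P[:,0]-.615)<.12)&(abs(P[:,1]-.2)<.06)
Q=P[m]; print("lid top",len(Q),Q.min(0),Q.max(0),np.polyfit(Q[:,0],Q[:,1],1))
E
```

```text
[0.61288021 0.29479985 0.39755728] [ 0.28  0.24  1.26 -0.    1.65  0.28]
lid top 768 [0.51318275 0.20678143 0.27077491] [0.71395239 0.22574995 0.3007614 ] [0.052334  0.1844131]
```

View pics/t2.png

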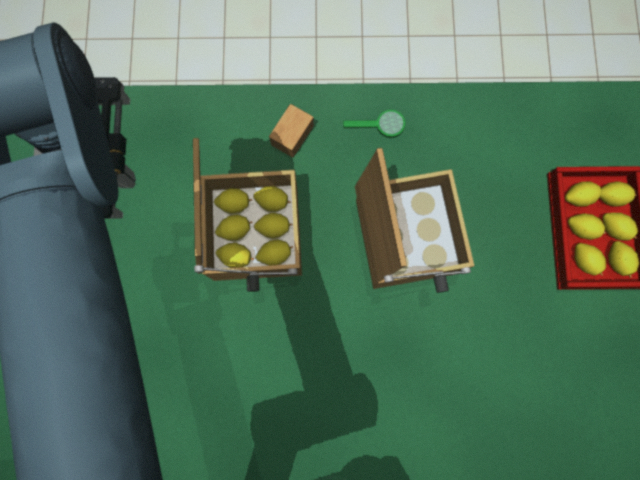

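The top view shows the filled lid at col ~197, leaning a little further than before with its stay broken. The spare lid, cols 357–405, is unchanged. The gripper is behind the lid, so I'll descend and push along the arc.

Request:
drive_tool:
  targets:
    - {"x": 1, "y": 0, "z": 0, "ax": 0, "ay": 0, "az": 0, "hand": -1}
    - {"x": 1, "y": 0, "z": 0, "ax": 0, "ay": 0, "az": 0, "hand": -1}
    - {"x": 1, "y": 0, "z": 0, "ax": 0, "ay": 0, "az": 0, "hand": -1}
    - {"x": 0.75, "y": -0.5, "z": 0, "ax": 0, "ay": 0, "az": 0, "hand": -1}
    - {"x": 0, "y": -0.5, "z": 0, "ax": 0, "ay": 0, "az": 0, "hand": -1}

```text
t: 6.95
position: [0.6076, 0.2611, 0.2823]
orientation: [-0.003, 1.581, -0.003]
ft_force: [-0.3, -0.0, 0.2]
width: 0.006
```

Request:
drive_tool:
  targets:
    - {"x": 0, "y": -0.4, "z": 0, "ax": 0, "ay": 0, "az": 0, "hand": -1}
    - {"x": 0, "y": -0.3, "z": 0, "ax": 0, "ay": 0, "az": 0, "hand": -1}
    - {"x": 0, "y": -0.2, "z": 0, "ax": 0, "ay": 0, "az": 0, "hand": -1}
    - {"x": 0, "y": -0.2, "z": 0, "ax": 0, "ay": 0, "az": 0, "hand": -1}
    - {"x": 0.05, "y": -0.2, "z": 0, "ax": 0, "ay": 0, "az": 0, "hand": -1}

```text
t: 7.37
position: [0.6122, 0.2246, 0.2902]
orientation: [0.003, 1.565, 0.003]
ft_force: [1.8, 4.8, 1.6]
width: 0.002
```

Request:
drive_tool:
  targets:
    - {"x": 0.17, "y": -0.2, "z": 0, "ax": 0, "ay": 0, "az": 0, "hand": -1}
    - {"x": 0.17, "y": -0.2, "z": 0, "ax": 0, "ay": 0, "az": 0, "hand": -1}
    - {"x": 0.17, "y": -0.2, "z": 0, "ax": 0, "ay": 0, "az": 0, "hand": -1}
    - {"x": 0.17, "y": -0.2, "z": 0, "ax": 0, "ay": 0, "az": 0, "hand": -1}
    - {"x": 0.17, "y": -0.2, "z": 0, "ax": 0, "ay": 0, "az": 0, "hand": -1}

```text
t: 7.78
position: [0.611, 0.1933, 0.2617]
orientation: [-0.0, 1.57, -0.0]
ft_force: [0.4, 1.0, 3.4]
width: 0.006
```

Request:
drive_tool:
  targets:
    - {"x": 0.15, "y": -0.22, "z": 0, "ax": 0, "ay": 0, "az": 0, "hand": -1}
    - {"x": 0.15, "y": -0.22, "z": 0, "ax": 0, "ay": 0, "az": 0, "hand": -1}
    - {"x": 0.15, "y": -0.22, "z": 0, "ax": 0, "ay": 0, "az": 0, "hand": -1}
    - {"x": 0.15, "y": -0.22, "z": 0, "ax": 0, "ay": 0, "az": 0, "hand": -1}
    - {"x": 0.15, "y": -0.22, "z": 0, "ax": 0, "ay": 0, "az": 0, "hand": -1}

```text
t: 8.2
position: [0.6106, 0.1605, 0.2383]
orientation: [0.001, 1.572, 0.0]
ft_force: [1.4, 2.7, 1.6]
width: 0.008
```

Contact is holding at 2–4 N. I'll follow the arc down.

Request:
drive_tool:
  targets:
    - {"x": 0.18, "y": -0.17, "z": 0, "ax": 0, "ay": 0, "az": 0, "hand": -1}
    - {"x": 0.18, "y": -0.17, "z": 0, "ax": 0, "ay": 0, "az": 0, "hand": -1}
    - {"x": 0.18, "y": -0.16, "z": 0, "ax": 0, "ay": 0, "az": 0, "hand": -1}
    - {"x": 0.18, "y": -0.16, "z": 0, "ax": 0, "ay": 0, "az": 0, "hand": -1}
    - {"x": 0.18, "y": -0.15, "z": 0, "ax": 0, "ay": 0, "az": 0, "hand": -1}

```text
t: 8.62
position: [0.6105, 0.1363, 0.2115]
orientation: [0.0, 1.572, 0.0]
ft_force: [1.0, 2.0, 1.7]
width: 0.008
```

Request:
drive_tool:
  targets:
    - {"x": 0.22, "y": -0.13, "z": 0, "ax": 0, "ay": 0, "az": 0, "hand": -1}
    - {"x": 0.22, "y": -0.12, "z": 0, "ax": 0, "ay": 0, "az": 0, "hand": -1}
    - {"x": 0.22, "y": -0.11, "z": 0, "ax": 0, "ay": 0, "az": 0, "hand": -1}
    - {"x": 0.22, "y": -0.1, "z": 0, "ax": 0, "ay": 0, "az": 0, "hand": -1}
    - {"x": 0.22, "y": -0.1, "z": 0, "ax": 0, "ay": 0, "az": 0, "hand": -1}

```text
t: 9.03
position: [0.6108, 0.1195, 0.1788]
orientation: [0.0, 1.571, -0.0]
ft_force: [0.7, 1.8, 1.8]
width: 0.003
```

Request:
drive_tool:
  targets:
    - {"x": 0.2, "y": -0.06, "z": 0, "ax": 0, "ay": 0, "az": 0, "hand": -1}
    - {"x": 0.2, "y": -0.06, "z": 0, "ax": 0, "ay": 0, "az": 0, "hand": -1}
    - {"x": 0.2, "y": -0.05, "z": 0, "ax": 0, "ay": 0, "az": 0, "hand": -1}
    - {"x": 0.2, "y": -0.04, "z": 0, "ax": 0, "ay": 0, "az": 0, "hand": -1}
    - {"x": 0.1, "y": 0, "z": 0, "ax": 0, "ay": 0, "az": 0, "hand": -1}

```text
t: 9.45
position: [0.6104, 0.113, 0.1513]
orientation: [-0.0, 1.572, -0.001]
ft_force: [0.6, -1.3, 2.2]
width: 0.006
```

Request:
drive_tool:
  targets:
    - {"x": 0.1, "y": 0, "z": 0, "ax": 0, "ay": 0, "az": 0, "hand": -1}
    - {"x": 0.1, "y": 0, "z": 0, "ax": 0, "ay": 0, "az": 0, "hand": -1}
    - {"x": 0.1, "y": 0, "z": 0, "ax": 0, "ay": 0, "az": 0, "hand": -1}
    - {"x": 0.06, "y": 0, "z": 0, "ax": 0, "ay": 0, "az": 0, "hand": -1}
    - {"x": 0, "y": 0, "z": 0, "ax": 0, "ay": 0, "az": 0, "hand": -1}

```text
t: 9.87
position: [0.6106, 0.1137, 0.1411]
orientation: [0.0, 1.572, 0.0]
ft_force: [-0.5, -1.0, -0.4]
width: 0.004
```

Request:
drive_tool:
  targets:
    - {"x": 0.04, "y": 0, "z": 0, "ax": 0, "ay": 0, "az": 0, "hand": -1}
    - {"x": 0.04, "y": 0, "z": 0, "ax": 0, "ay": 0, "az": 0, "hand": -1}
    - {"x": 0, "y": 0, "z": 0, "ax": 0, "ay": 0, "az": 0, "hand": -1}

```text
t: 10.12
position: [0.6109, 0.1137, 0.1393]
orientation: [0.0, 1.571, 0.0]
ft_force: [-1.0, 0.5, 2.3]
width: -0.002
```

Request:
drive_tool:
  targets:
    - {"x": 0.05, "y": 0, "z": 0, "ax": 0, "ay": 0, "az": 0, "hand": -1}
    - {"x": 0.05, "y": 0, "z": 0, "ax": 0, "ay": 0, "az": 0, "hand": -1}
    - {"x": 0, "y": 0, "z": 0, "ax": 0, "ay": 0, "az": 0, "hand": -1}

```text
t: 10.37
position: [0.611, 0.1137, 0.1391]
orientation: [-0.0, 1.572, 0.0]
ft_force: [-7.8, -0.8, 14.9]
width: 0.004
```

```bash
python3 - <<'E'
from h import *
import cv2
im,d=bot.capture("scene"); cv2.imwrite("pics/s3.png",im[:,:,::-1])
P=cloud("scene",d)
for y0 in np.arange(.05,.27,.02):
    m=(abs(P[:,0]-.66)<.02)&(abs(P[:,1]-y0)<.01)&(P[:,2]<.32); print(round(y0,2),m.sum(),np.percentile(P[m][:,2],[10,50,90]).round(3) if m.sum() else "")
E
```

```text
0.05 146 [-0.     0.001  0.003]
0.07 1155 [0.011 0.068 0.12 ]
0.09 481 [0.121 0.237 0.262]
0.11 235 [0.12  0.123 0.316]
0.13 287 [0.121 0.253 0.262]
0.15 149 [0.12  0.122 0.124]
0.17 122 [0.12  0.121 0.123]
0.19 119 [0.12  0.121 0.123]
0.21 110 [0.12  0.122 0.123]
0.23 113 [0.12  0.122 0.123]
0.25 71 [0.12  0.122 0.123]
0.27 0
```

View pics/s3.png

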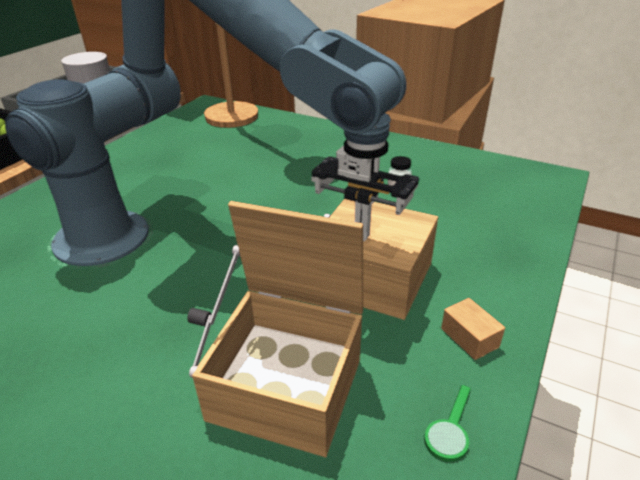

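The scene view shows the filled chest's lid shut flat under the fingers, near (235, 375), with depth giving a level top at 0.12 m. The spare lid still stands open. I'll retreat straight up.

Request:
drive_tool:
  targets:
    - {"x": -0.3, "y": 0, "z": 0, "ax": 0, "ay": 0, "az": 0, "hand": -1}
    - {"x": -1, "y": 0, "z": 0, "ax": 0, "ay": 0, "az": 0, "hand": -1}
    - {"x": -1, "y": 0, "z": 0, "ax": 0, "ay": 0, "az": 0, "hand": -1}
    - {"x": -1, "y": 0, "z": 0, "ax": 0, "ay": 0, "az": 0, "hand": -1}
    - {"x": 0, "y": 0, "z": 0, "ax": 0, "ay": 0, "az": 0, "hand": -1}

```text
t: 10.83
position: [0.6143, 0.1138, 0.2429]
orientation: [0.0, 1.558, 0.0]
ft_force: [0.9, 1.3, 1.3]
width: 0.004
```

```bash
python3 - <<'E'
from h import *
im,d=bot.capture("scene"); P=cloud("scene",d)
for y0 in np.arange(.07,.27,.03):
    m=(abs(P[:,0]-.66)<.02)&(abs(P[:,1]-y0)<.01)&(P[:,2]<.2)&(P[:,2]>.09); print(round(y0,2),m.sum(),np.percentile(P[m][:,2],[50,95]).round(3) if m.sum() else "")
print(bot.search_frame("scene","spare_lid")[:1]); s=bot.read_state(); print(s["t"],s["position"],s["ft_force"])
E
```

```text
0.07 394 [0.111 0.122]
0.1 143 [0.121 0.123]
0.13 135 [0.121 0.123]
0.16 123 [0.122 0.123]
0.19 111 [0.121 0.123]
0.22 106 [0.122 0.123]
0.25 80 [0.122 0.124]
[{'pixel': [254.0, 297.7], 'conf': 0.77}]
10.9333 [0.61164558 0.1136414  0.23668744] [ 0.29207601  0.24374218 -0.82181604]
```

```bash
python3 -c "
from cell import bot
print(bot.close_job())"
```

```text
the job is handed in; nothing more can be done
None
```

The filled chest's lid is shut, the empty chest's lid is still standing open, and I handed the job in at about 11 s of the 48 s allowed. No verdict is reported on hand-in.

- **Stay:** I pressed the knee of the filled chest's stay about 27 mm down with the closed fingertips, using about 5 N. That puts the pad near z 0.116 m, below the 0.13 m required; this comes from the fingertip height, not a direct reading of the pad.
- **Lid:** I pushed the outer face along its arc until it seated. The last press reached about 17 N.
- **Last checks, with the arm lifted clear:** the depth image shows the lid level at 0.121–0.122 m from front to hinge, against 0.120 m when shut. The spare lid was found where it stood at the start, to within about 1–2 pixels, and the wrist force was near zero.

No check failed or disagreed. My first three move calls were refused for leaving out zero fields, and that moved nothing.

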